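# Chock a row of battery cells

## Robot

A 6-joint arm with a two-finger parallel gripper is mounted at the origin on a cart in front of the work surface, level with it; the furniture and walls round the work are solid. World frame = base frame: x ahead of the robot, y to its left, z up, the work surface at z = 0. Lengths are in m, angles in rad, forces in N, time in s.
With the tool pointing down it reaches from about 0.35 to 0.925 m from the base axis. Payload 6.4 kg.
Tool frame: the origin (TCP) lies at the very end of the fingers, on their centre line; the grasp point (between the pads) lies 19 mm behind it (grip_point_offset is the distance from the TCP to the grasp point, in m); z points along the fingers, y is the line along which they close (so a half turn about z gives the same grasp; the last joint's range is limited). The gripper opens to 94 mm and grips with 3 to 60 N. Pads are 16 mm wide; open, the fingers measure 119 mm over their backs; the gripper's body (75 mm by 177 mm) begins 78 mm behind the grasp point.
Start: joints at [-1.326, 0.245, 1.558, -0, 1.339, -0.174], TCP at [0.264, -0.594, 0.205] pointing down, gripper open.
Joint ranges: [-3.13, 3.13], [-1.02, 2.26], [0.13, 2.54], [-0.95, 4.09], [0.21, 2.88], [-2.74, 2.74]. Speed limits (rad/s): [2.57, 2.57, 3.14, 3.14, 3.14, 3.14].

## Interface

Orientations are given as a 3x3 rotation matrix whose columns are the frame's x, y, z axes.
In Python, from workcell import * gives the robot as it stands. The module is installed in compiled form; this text tells all that it offers.
- The arm moves only by the tool servo_tool, never from a script. Its arguments are lists of equal length, an entry for each row: "delta_pos": the shift along the tool's x, y, z in mm, a list of three; "spin": the turn about the tool's z in degrees. A call has exactly 10 rows; each row is the pose to reach, as a shift and turn from the pose commanded when the call began, along the tool's axes at that moment; what a row does not reach only later rows make up. A row lasts 1/10 s, in which the tool goes at most 50 mm and 8.59 degrees, less where a joint would pass 70% of its speed; a pose out of reach is approached as far as the arm can. A call with a gripper value outside its range is refused whole. "jaw" is the closure, from 0 (fully open) to 1 (shut), set as the call begins (left out, the last holds). The fingers move at their own pace and stop on an object; "squeeze" is the grip in N (left out, the last holds). Time passes only in rows, so rows that repeat a pose let the fingers close, or fill a call up. It gives the time, the measured TCP pose, the force, the opening and the grip force at its end, in the units of the state.
- sense(): the state, without advancing time (a new reading comes with each control period).
- capture(name): name is "scene" or "top" or "wrist"; returns a dict with "frame" (480x640x3 uint8, red, green, blue), "fx", "fy", "cx", "cy" (pixels), "position" and "orientation" of the camera in the world. Camera axes: x right, y down, z forward; pixel columns grow to the right and rows downward; lengths in m; the calibration is good to about 2 mm. A picture is of the moment at which its call begins. There is no depth.
- sign_off(): hands the job in; it is judged then, once.
The state is a dict: "t": time; "joint_pos": joint angles; "dq": joint speeds; "joint_torque": joint torques, N m; "position": TCP position; "eef_rot": TCP orientation; "contact_force": force on the tool from outside, world axes, zero at the start; "ft_torque": the same for the moment, N m; "gripper_width": opening from 0.0 (shut) to 1.0 (fully open); "grasp_force": force on a finger pad.
Only numpy, scipy, OpenCV 4.12 (cv2) and the standard library are available. Lean on these libraries where they do the work, as an engineer would, in place of code of your own. Each camera call takes 0.05 s, during which the arm holds its last target. There are 200 camera calls.

## Task

Take the third battery cell out of the sloping cradle and lay it gently on its side on the bench, parallel to the two cells already lying at the metal end stop, on their open side and ends level with theirs. Then close the row up with the rubber wedge chock: set it flat on the bench, sloping face towards the cells, midway along the last cell, and push it up until all three cells and the chock stand snug together against the stop, so that nothing can roll apart. Leave the fuse box, wheel and jar where they are.

Things in the scene. Friction and masses are not known exactly. Their poses are not given: they have to be found in the camera images.
- stop: End stop: plain steel bar fixed to the bench, 70 mm long in its x, 30 mm wide in its y, 30 mm high, two dark screw heads on top. Origin: centre of its underside. The row of cells lies along its +y, starting at its upright +y face (15 mm from the origin), with the cells' long axes parallel to its x. With the row closed up, the cell middles stand at y = 31, 63 and 95 mm, x = 0, and the chock's toe at about y = 104 mm.
- cell_a_center (a point): Bare cylindrical battery cell in plain grey wrap, 32 mm diameter, 70 mm long, 140 g; round, so it rolls freely. The point is its middle; its x axis is the cell's long axis (+x to the end with the small metal nub; which end that is does not matter). First cell, lying on the bench next to the stop, with a gap of a few mm at the start.
- cell_b_center (a point): Bare cylindrical battery cell in plain grey wrap, 32 mm diameter, 70 mm long, 140 g; round, so it rolls freely. The point is its middle; its x axis is the cell's long axis (+x to the end with the small metal nub; which end that is does not matter). Second cell, lying on the bench next to the first, with a gap of a few mm at the start.
- cell_c_center (a point): Bare cylindrical battery cell in plain grey wrap, 32 mm diameter, 70 mm long, 140 g; round, so it rolls freely. The point is its middle; its x axis is the cell's long axis (+x to the end with the small metal nub; which end that is does not matter). Third cell; at the start it rests in the sloping cradle, its +x end raised by 35 degrees and pointing away from the robot.
- cradle: Sloping test cradle fixed to the bench, standing on the left or the right of the row: black base plate 110 x 52 x 8 mm, two 6 mm steel rods 18 mm apart (24 mm over both) that rise along its +x at 35 degrees, an end plate at the low end. Origin: centre of its underside. The cell lies on top of the rods, its middle 56 mm above the bench straight over the origin; it is wider than the rods, so both its flanks are free, and nothing is above it.
- chock_center (a point): Black rubber wedge, loose, flat on the bench, on the other side of the row from the cradle; 46 mm long (x), 44 deep (y), 26 high, 160 g. Point: middle of its bounding box. The sloping face looks to -y, rising at 60 degrees from the toe (y = -22 mm) to y = -7; thence the top is flat to the upright back (y = +22). Ends upright. Touching a lying cell, the toe is 9 mm short of the cell's middle.
- chock_toe (a point): Middle of the chock's toe edge, on the bench.
- chock_back (a point): Middle of the lower back edge of the chock, on the bench.
- fuse_box: Bystander: small carton 40 x 62 x 30 mm. Origin: centre of its underside.
- drive_wheel: Bystander: black ribbed wheel lying flat, 68 mm diameter, 26 mm high. Origin: centre of its underside.
- flux_jar: Bystander: small jar with a yellow lid, 45 mm diameter, 30 mm high. Origin: centre of its underside.
Not all that is in view belongs to the job. What is shaped like the part that bears chock_center but purple, red or turquoise is not meant.

How it is judged:
By the outcome, as a careful person would: the job done as asked, in the order asked, and still so for the second after the job is handed in, with the robot touching nothing.
It also fails if it takes over 58 s, if anything falls off the work surface, if the arm or the gripper's body presses on something with over 40 N, if the wrist force passes 120 N, or if a joint passes its speed limit or range.

## Working session

There is one attempt and no reset: what is moved stays moved. The work goes in short steps, Python scripts to look and compute and a tool call to move; the robot and the scene stay as the last step left them, time stands still between calls to the robot, and variables do not carry over. Pictures are saved under pics/ and viewed, at most 10 in all, crops included, and the job is handed in when it is done.

Besides the shell and the picture viewer there is one more tool, called by a JSON object that holds its "method" and its "body", one argument or row to a line. servo_tool: Moves the arm, as the interface text tells. Its arguments: {"type":"object","properties":{"delta_pos":{"type":"array","items":{"type":"array","items":{"type":"number"}}},"spin":{"type":"array","items":{"type":"number"}},"jaw":{"type":"number"},"squeeze":{"type":"number"}},"required":["delta_pos","spin"]}

```bash
mkdir -p pics; cat > h.py <<'E'
import numpy as np, cv2, pickle
from workcell import *
def snap(n,f):
    c=capture(n); cv2.imwrite(f'pics/{f}.png',c['frame'][:,:,::-1]); pickle.dump(c,open(f'pics/{f}.pkl','wb')); return c
def load(f): return pickle.load(open(f'pics/{f}.pkl','rb'))
def ray(c,u,v):
    d=np.array(c['orientation'])@np.array([(u-c['cx'])/c['fx'],(v-c['cy'])/c['fy'],1]); return np.array(c['position']),d
def onz(c,u,v,z):
    p,d=ray(c,u,v); return p+d*(z-p[2])/d[2]
def proj(c,P):
    q=np.array(c['orientation']).T@(np.array(P)-np.array(c['position'])); return q[0]/q[2]*c['fx']+c['cx'],q[1]/q[2]*c['fy']+c['cy']
E
python3 - <<'E'
from h import *
for n in('top','scene'):
    c=snap(n,n+'0'); print(n,c['fx'],c['cx'],c['cy'],np.round(c['position'],3),np.round(c['orientation'],3).tolist())
s=sense(); print(s['position'],np.round(s['eef_rot'],3).tolist(),s['t'],s['gripper_width'])
E
```

```text
top 574.4299266470617 313.29890846376475 239.08857764716592 [0.382 0.01  1.356] [[-0.002, -0.991, 0.134], [-1.0, 0.002, 0.001], [-0.001, -0.134, -0.991]]
scene 447.6877112343203 322.52822030104215 232.27317819544336 [-0.172  0.515  0.978] [[-0.57, -0.597, 0.564], [-0.821, 0.412, -0.394], [0.003, -0.689, -0.725]]
[ 0.2641931  -0.5933097   0.20449391] [[0.914, 0.407, -0.0], [0.407, -0.914, 0.002], [0.0, -0.002, -1.0]] 0.1 1.0005576590559344
```

View pics/top0.png

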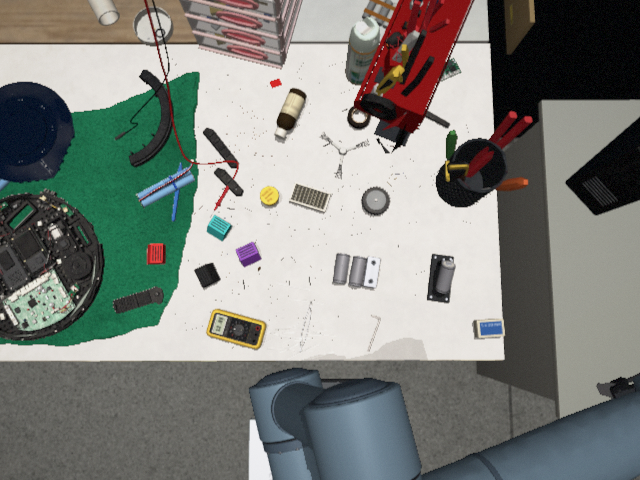

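View pics/scene0.png

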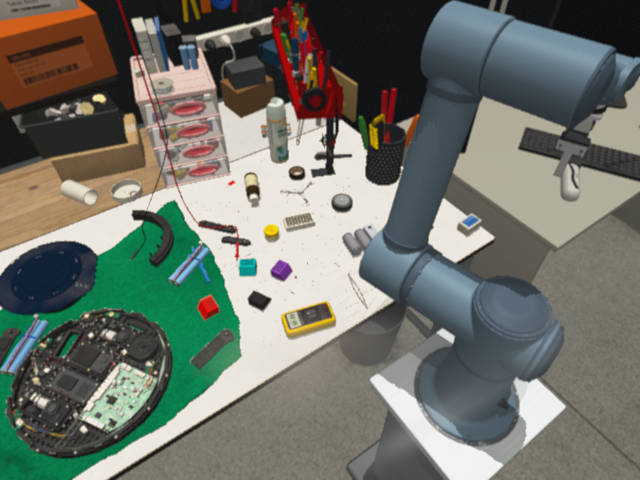

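The top view shows the stop at about (372,272), with cells a (357,271) and b (341,268). The cradle and cell c are at (442,277). The wedge candidates are black (207,275), purple (248,254), turquoise (219,227) and red (157,253). Only the black one matches the "black rubber" description. It also lies across the row from the cradle. I'll confirm it in an enlarged crop.

```bash
python3 - <<'E'
from h import *
c=load('top0'); f=c['frame'][:,:,::-1]
a=cv2.resize(f[240:310,180:280],None,fx=8,fy=8,interpolation=cv2.INTER_CUBIC)[:280*2]
b=cv2.resize(f[240:310,320:460],None,fx=5.7,fy=5.7,interpolation=cv2.INTER_CUBIC)
a=cv2.resize(f[250:295,180:280],(500,225),interpolation=cv2.INTER_CUBIC)
b=cv2.resize(f[245:310,320:460],(700,325),interpolation=cv2.INTER_CUBIC)
o=np.zeros((560,700,3),np.uint8);o[:225,:500]=a;o[230:555]=b
cv2.imwrite('pics/crop0.png',o)
for n,u,v,z in[('stop',372,272,.03),('a',357,271,.03),('b',341,268,.03),('c',445,277,.06),('cradle',441,278,.008),('chock',207,275,.026)]: print(n,onz(c,u,v,z).round(3))
E
```

```text
stop [ 0.485 -0.124  0.03 ]
a [ 0.487 -0.09   0.03 ]
b [ 0.494 -0.053  0.03 ]
c [ 0.471 -0.286  0.06 ]
cradle [ 0.472 -0.288  0.008]
chock [0.479 0.258 0.026]
```

View pics/crop0.png

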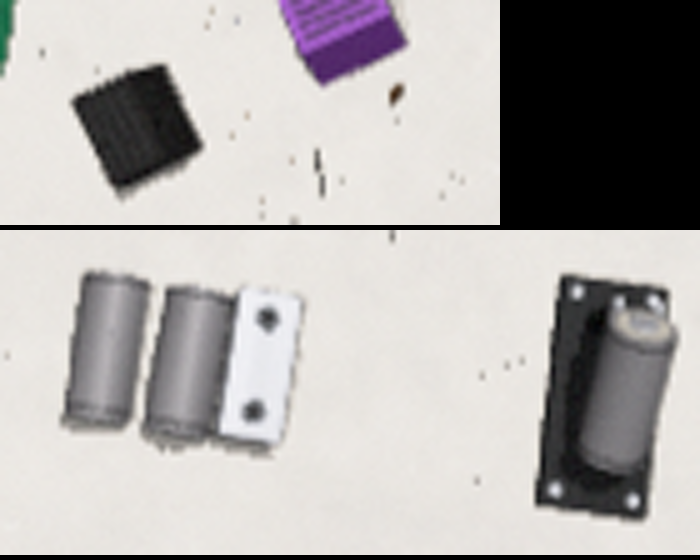

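The crop confirms the black, ribbed wedge at about (207.6,276) in the full picture. It also shows cells a and b beside the stop and cell c raised in the cradle. Next I'll compute poses from the corners.

```bash
python3 - <<'E'
from h import *
c=load('top0')
def P(u,v,z): return onz(c,320+u/5,245+(v-230)/5,z)
def rep(n,pts,z):
    w=np.array([P(u,v,z) for u,v in pts]); ax=(w[1]+w[2]-w[0]-w[3]); print(n,w.mean(0).round(4),np.degrees(np.arctan2(ax[1],ax[0])).round(1))
# bl, tl, tr, br
rep('stop',[(218,437),(240,285),(301,295),(280,446)],.03)
rep('plate',[(537,503),(561,276),(668,288),(645,518)],.008)
rep('b',[(65,420),(84,275),(148,282),(129,427)],.016)
rep('a',[(145,435),(168,290),(232,298),(210,440)],.016)
rep('chock', [(0,0)]*4,.026)
w=[onz(c,180+u/5,250+v/5,.02) for u,v in[(122,195),(73,100),(165,65),(203,147)]]; print(np.round(w,3),np.mean(w,0))
s=sense();R=s['eef_rot'];print((R.T@(np.array([.472,-.287,.19])-s['position'])*1000).round(), np.degrees(np.arctan2(R[1,0],R[0,0])))
E
```

```text
stop [ 0.4846 -0.1241  0.03  ] -9.0
plate [ 0.4717 -0.287   0.008 ] -7.7
b [ 0.4927 -0.054   0.016 ] -7.9
a [ 0.4857 -0.0924  0.016 ] -9.6
chock [ 0.6577 -0.0048  0.026 ] 0.0
[[0.447 0.264 0.02 ]
 [0.491 0.288 0.02 ]
 [0.507 0.245 0.02 ]
 [0.469 0.227 0.02 ]] [0.47869993 0.25609004 0.02      ]
[ 314. -195.   15.] 23.995326420315724
```

{"method": "servo_tool", "body": {
  "delta_pos": [
    [40,-25,2],
    [80,-50,4],
    [120,-75,6],
    [160,-100,8],
    [200,-124,9],
    [240,-149,11],
    [280,-174,13],
    [314,-195,15],
    [314,-195,15],
    [314,-195,15]
  ],
  "spin": [4,8,12,16,20,24,28,32,32,32],
  "jaw": 0,
  "squeeze": 10
}}

```text
t: 1.1
position: [0.4719, -0.2874, 0.1901]
eef_rot: [[0.991, -0.137, -0.001], [-0.137, -0.991, 0.0], [-0.001, -0.0, -1.0]]
contact_force: [-0.9, -0.2, 0.0]
gripper_width: 0.998
grasp_force: 0.0
```

```bash
python3 - <<'E'
from h import *
c=snap('wrist','w1'); print(c['fx'],c['cx'],c['cy'],np.round(c['position'],3),np.round(c['orientation'],3).tolist())
s=sense();print(s['position'],np.round(s['eef_rot'],3).tolist(),s['t'])
E
```

```text
395.303943180102 315.6298561326452 238.84100148868998 [ 0.54  -0.296  0.368] [[-0.137, -0.962, -0.237], [-0.991, 0.133, 0.032], [0.0, 0.24, -0.971]]
[ 0.47155862 -0.28832178  0.19022567] [[0.99, -0.139, -0.001], [-0.139, -0.99, -0.0], [-0.001, 0.0, -1.0]] 1.15
```

View pics/w1.png

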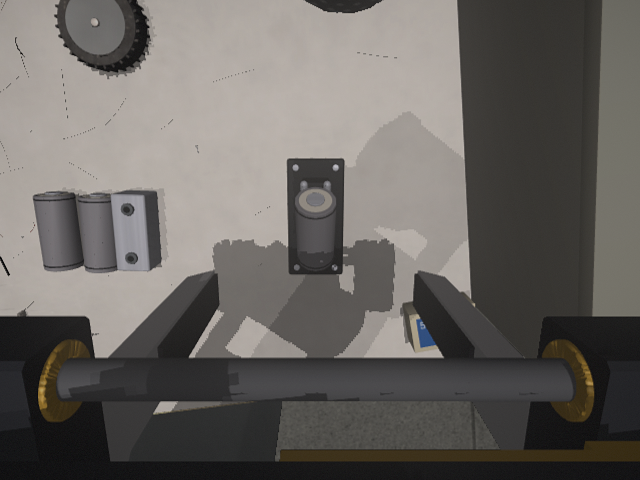

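The wrist view shows the cradle plate at columns 287–344 and rows 159–274, upright in the image, so the yaw matches. Cell c is at column 316. The stop is at about (136,231), with cells at (98,232) and (57,231).

```bash
python3 - <<'E'
from h import *
c=load('w1'); s=sense(); R=s['eef_rot']
w=np.array([onz(c,u,v,.008) for u,v in[(288,274),(287.5,159),(344,159),(343,274)]]);m=w.mean(0);ax=w[1]+w[2]-w[0]-w[3]
print(m,np.degrees(np.arctan2(ax[1],ax[0])),np.linalg.norm(w[1]-w[0]),np.linalg.norm(w[2]-w[1]))
# stop top face corners
for n,p,z in[('stop',[(116,271),(111,192),(151,190),(158,269)],.03)]:
    w=np.array([onz(c,u,v,z) for u,v in p]);a=w[1]+w[2]-w[0]-w[3];print(n,w.mean(0),np.degrees(np.arctan2(a[1],a[0])))
g=m.copy(); g[2]=.043; print(R.T@(g-s['position'])*1000)
print('yaw',np.degrees(np.arctan2(R[1,0],R[0,0])))
f=cv2.cvtColor(c['frame'],cv2.COLOR_RGB2BGR); cv2.imwrite('pics/w1c.png',cv2.resize(f[180:285,20:170],(750,525),interpolation=cv2.INTER_CUBIC))
E
```

```text
[ 0.47109323 -0.28636454  0.008     ] -7.981909907087787 0.10812942777217972 0.050443354154516305
stop [ 0.48563767 -0.12784655  0.03      ] -9.91817668479288
[ -0.65244491  -1.89253007 147.22580334]
yaw -7.9669800346428055
```

View pics/w1c.png

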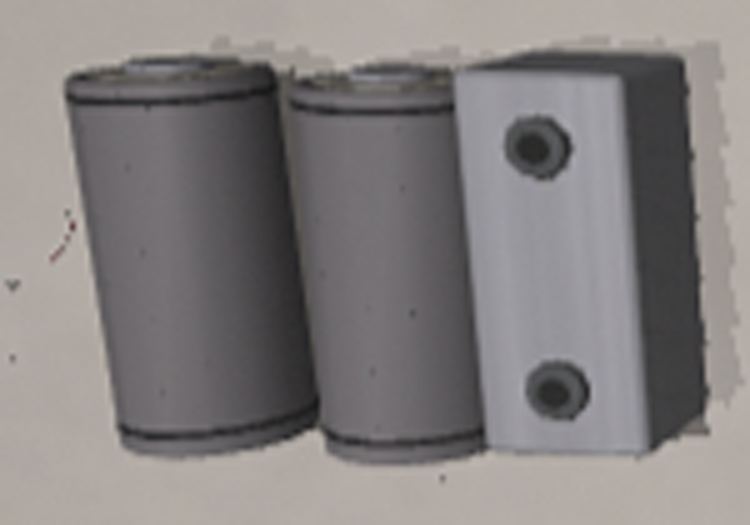

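```bash
python3 - <<'E'
from h import *
c=load('w1')
w=np.array([onz(c,20+u/5,180+v/5,.03) for u,v in[(487,452),(457,72),(620,75),(650,452)]]);a=w[1]+w[2]-w[0]-w[3];print(w.mean(0),np.degrees(np.arctan2(a[1],a[0])),np.linalg.norm(w[1]-w[0]),np.linalg.norm(w[2]-w[1]))
w=np.array([onz(c,20+u/5,180+v/5,.031) for u,v in[(558,390),(538,147)]]);a=w[1]-w[0];print(w.mean(0),np.degrees(np.arctan2(a[1],a[0])))
E
```

```text
[ 0.48430321 -0.12455467  0.03      ] -9.854178084629433 0.06842781055029112 0.02785537361203423
[ 0.48405553 -0.1239329   0.031     ] -9.723687669759673
```

{"method": "servo_tool", "body": {
  "delta_pos": [
    [0,-2,30],
    [0,-2,60],
    [0,-2,90],
    [0,-2,115],
    [0,-2,135],
    [0,-2,147],
    [0,-2,147],
    [0,-2,147],
    [0,-2,147],
    [0,-2,147]
  ],
  "spin": [0,0,0,0,0,0,0,0,0,0]
}}

```text
t: 2.15
position: [0.4729, -0.2867, 0.0447]
eef_rot: [[0.99, -0.139, 0.002], [-0.139, -0.99, -0.002], [0.002, 0.001, -1.0]]
contact_force: [0.4, -0.2, -0.4]
gripper_width: 1.001
grasp_force: 0.0
```

{"method": "servo_tool", "body": {
  "delta_pos": [
    [0,0,0],
    [0,0,0],
    [0,0,0],
    [0,0,0],
    [0,0,0],
    [0,0,0],
    [0,0,0],
    [0,0,0],
    [0,0,0],
    [0,0,0]
  ],
  "spin": [0,0,0,0,0,0,0,0,0,0],
  "jaw": 1,
  "squeeze": 12
}}

```text
t: 3.15
position: [0.4721, -0.2868, 0.0437]
eef_rot: [[0.99, -0.139, -0.0], [-0.139, -0.99, -0.001], [0.0, 0.001, -1.0]]
contact_force: [-1.7, -4.0, 0.1]
gripper_width: 0.337
grasp_force: 12.0
```

{"method": "servo_tool", "body": {
  "delta_pos": [
    [0,0,-15],
    [0,0,-45],
    [0,0,-85],
    [-1,-40,-85],
    [-2,-85,-85],
    [-3,-130,-85],
    [-4,-175,-85],
    [-5,-220,-85],
    [-6,-260,-85],
    [-7,-288,-85]
  ],
  "spin": [0,0,0,0,1.8,1.8,1.8,1.8,1.8,1.8]
}}

```text
t: 4.15
position: [0.5051, 0.0032, 0.1292]
eef_rot: [[0.986, -0.169, 0.0], [-0.169, -0.986, 0.001], [0.0, -0.001, -1.0]]
contact_force: [-0.2, -0.3, -1.2]
gripper_width: 0.339
grasp_force: 12.0
```

```bash
python3 - <<'E'
from h import *
c=snap('wrist','w2');snap('top','top2')
s=sense();print(s['position'],np.round(s['eef_rot'],3).tolist(),s['t'],s['gripper_width'])
E
```

```text
[0.50508271 0.00350143 0.12904085] [[0.986, -0.166, 0.0], [-0.166, -0.986, 0.002], [-0.0, -0.002, -1.0]] 4.25 0.3324510117646266
```

View pics/w2.png

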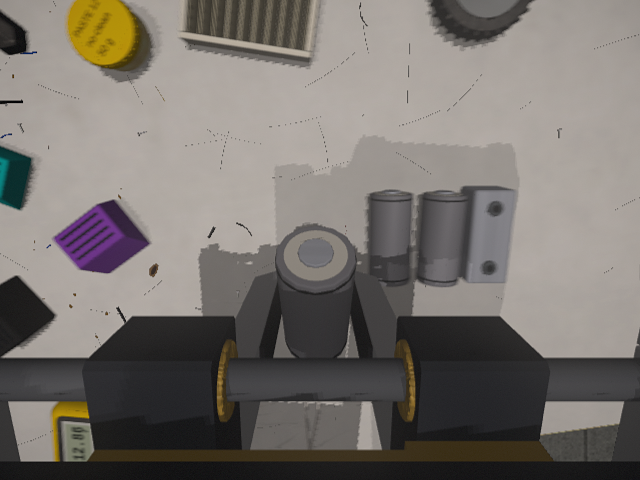

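Cell c is held at (316,290), still tilted. Cell b is at columns 369–412, cell a at 418–467, and the stop's top face at 463–516 with rows 187–282. The lower ends of the cells and the stop line up to within about 1 mm.

```bash
python3 - <<'E'
from h import *
c=load('w2'); s=sense()
ux=np.array([.9856,-.169,0]);uy=np.array([.169,.9856,0])
f=c['frame'][180:295,355:525,::-1]; 
def row(p): return round(p@ux*1000,1),round(p@uy*1000,1)
st=np.mean([onz(c,u,v,.03) for u,v in[(463,281),(467,187),(516,188),(508,282)]],0); print('stop',st,row(st))
st=np.array([.4843,-.1243,0]);O=row(st)
for n,p,z in[('b near',(390,285),.032),('b near L/R',(370,282),.016),('',(411,282),.016),('a near',(440,286),.032),('stop near',(486,282),.03),('stop far',(491,187.5),.03),('b far top',(391,192),.028),('a far',(442,192),.028)]:
    q=row(onz(c,*p,z));print(n,np.round(np.array(q)-O,1))
q=np.array(row(s['position']))-O;print('tcp',q)
E
```

```text
stop [ 0.48671615 -0.11870129  0.03      ] (np.float64(499.8), np.float64(-34.7))
b near [-35.3  75.5]
b near L/R [-38.8  88. ]
 [-38.8  56.1]
a near [-36.1  38.6]
stop near [-33.7   4.1]
stop far [36.2  7.8]
b far top [32.8 77.1]
a far [32.8 41.1]
tcp [ -1.1 129.5]
```

{"method": "servo_tool", "body": {
  "delta_pos": [
    [0,-4,25],
    [0,-4,55],
    [0,-4,80],
    [0,-4,95],
    [0,-4,101],
    [0,-4,101],
    [0,-4,103],
    [0,-4,105],
    [0,-4,107],
    [0,-4,109]
  ],
  "spin": [0,0,0,0,0,0,0,0,0,0],
  "squeeze": 6
}}

```text
t: 5.25
position: [0.5066, 0.004, 0.0199]
eef_rot: [[0.985, -0.17, 0.001], [-0.17, -0.985, -0.0], [0.001, 0.0, -1.0]]
contact_force: [1.3, -0.8, 3.7]
gripper_width: 0.341
grasp_force: 6.0
```

{"method": "servo_tool", "body": {
  "delta_pos": [
    [0,0,2],
    [0,0,4],
    [0,0,6],
    [0,0,8],
    [0,0,10],
    [0,0,12],
    [0,0,13],
    [0,0,14],
    [0,0,15],
    [0,0,15]
  ],
  "spin": [0,0,0,0,0,0,0,0,0,0]
}}

```text
t: 6.25
position: [0.505, 0.0043, 0.0037]
eef_rot: [[0.985, -0.17, -0.002], [-0.17, -0.985, 0.0], [-0.002, -0.0, -1.0]]
contact_force: [1.1, 0.0, 0.2]
gripper_width: 0.336
grasp_force: 6.0
```

```bash
python3 - <<'E'
from h import *
c=snap('wrist','w3');snap('top','top3')
s=sense();print(s['position'],s['contact_force'],s['t'],s['gripper_width'])
E
```

```text
[0.5050282  0.00434612 0.00379381] [ 1.69332752 -0.51305895 -0.61111083] 6.35 0.3351381256065542
```

View pics/w3.png

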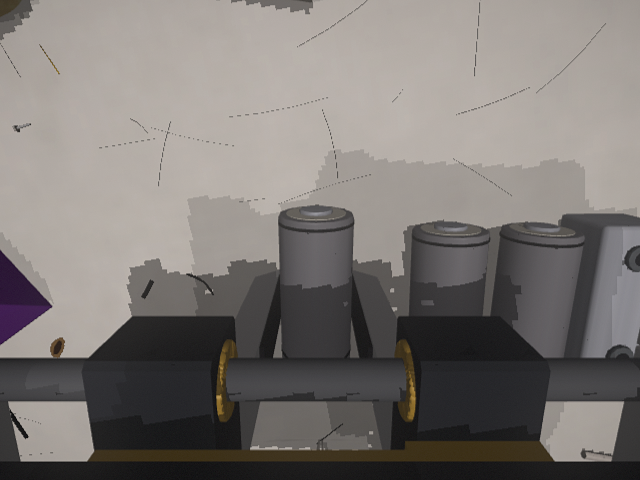

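Cell c now lies flat between the pads, with its far rim at about (316,208). The rims of b (450,224) and a (541,224) sit lower in the image, so c is a few mm too far along +x.

```bash
python3 - <<'E'
from h import *
c=load('w3'); s=sense()
ux=np.array([.9856,-.169,0]);uy=np.array([.169,.9856,0]);O=np.array([.4843,-.1243,0])
g=cv2.cvtColor(c['frame'],cv2.COLOR_RGB2GRAY).astype(int)
for n,u in(('c',316),('b',450),('a',541)): print(n,list(g[198:258,u]))
for n,p,z in[('c',(316,206),.016),('b',(450,222),.016),('a',(541,222),.016),('ring c',(316,230),.032),('ring b',(450,246),.032),('ring a',(541,245),.032),('stop far',(610,214),.03)]:
    q=onz(c,*p,z)-O;print(n,np.round([q@ux*1000,q@uy*1000],1))
q=s['position']-O;print('tcp',q@ux,q@uy)
E
```

```text
c [np.int64(156), np.int64(157), np.int64(157), np.int64(157), np.int64(158), np.int64(160), np.int64(120), np.int64(82), np.int64(81), np.int64(83), np.int64(82), np.int64(84), np.int64(85), np.int64(81), np.int64(119), np.int64(155), np.int64(148), np.int64(131), np.int64(105), np.int64(94), np.int64(93), np.int64(123), np.int64(109), np.int64(75), np.int64(71), np.int64(109), np.int64(114), np.int64(108), np.int64(105), np.int64(106), np.int64(108), np.int64(87), np.int64(59), np.int64(46), np.int64(67), np.int64(99), np.int64(106), np.int64(106), np.int64(105), np.int64(105), np.int64(105), np.int64(105), np.int64(105), np.int64(104), np.int64(104), np.int64(104), np.int64(105), np.int64(104), np.int64(104), np.int64(105), np.int64(104), np.int64(104), np.int64(105), np.int64(104), np.int64(102), np.int64(104), np.int64(103), np.int64(103), np.int64(103), np.int64(104)]
b [np.int64(153), np.int64(153), np.int64(153), np.int64(152), np.int64(152), np.int64(152), np.int64(152), np.int64(153), np.int64(152), np.int64(152), np.int64(153), np.int64(153), np.int64(153), np.int64(153), 
[... 1007 characters left out ...]
56), np.int64(160), np.int64(119), np.int64(79), np.int64(74), np.int64(75), np.int64(76), np.int64(81), np.int64(110), np.int64(121), np.int64(119), np.int64(104), np.int64(89), np.int64(84), np.int64(108), np.int64(83), np.int64(54), np.int64(82), np.int64(93), np.int64(92), np.int64(93), np.int64(92), np.int64(95), np.int64(77), np.int64(50), np.int64(41), np.int64(57), np.int64(86), np.int64(94), np.int64(92), np.int64(93), np.int64(94), np.int64(93), np.int64(93), np.int64(92), np.int64(92), np.int64(93), np.int64(93)]
c [ 40.6 131.1]
b [33.7 74. ]
a [33.6 35.2]
ring c [ 33.8 131.1]
ring b [27.4 78.8]
ring a [27.7 43.2]
stop far [39.6 17. ]
tcp -0.0013114843752495345 0.13029668052520424
```

{"method": "servo_tool", "body": {
  "delta_pos": [
    [0,0,0],
    [0,0,0],
    [0,0,-2],
    [-2,0,-2],
    [-4,0,-2],
    [-6,0,-2],
    [-6.5,0,-2],
    [-6.5,0,-1],
    [-6.5,0,0],
    [-6.5,0,0]
  ],
  "spin": [0,0,0,0,0,0,0,0,0,0],
  "squeeze": 10
}}

```text
t: 7.35
position: [0.4995, 0.0052, 0.0043]
eef_rot: [[0.985, -0.17, -0.0], [-0.17, -0.985, 0.0], [-0.0, -0.0, -1.0]]
contact_force: [0.5, -0.5, -0.9]
gripper_width: 0.338
grasp_force: 10.0
```

```bash
python3 - <<'E'
from h import *
c=snap('wrist','w4')
s=sense();print(s['position'],s['contact_force'],s['t'],s['gripper_width'])
g=cv2.cvtColor(c['frame'],cv2.COLOR_RGB2GRAY).astype(int)
for n,u in(('c',316),('b',450),('a',541)): print(n,[(i,int(g[i,u])) for i in range(200,280) if g[i,u]<60])
for d in (280,300,340,350): print(d, [(int(np.argmin(g[215:290,d]))+215)])
for d in (420,435,450,465,480): print(d, [(int(np.argmin(g[215:290,d]))+215)])
E
```

```text
[0.49959541 0.00520018 0.00433801] [ 0.28433819  0.23288225 -1.15689021] 7.4 0.334457862675145
c [(231, 52), (232, 45)]
b [(231, 44), (232, 53)]
a [(230, 46), (231, 41)]
280 [225]
300 [231]
340 [229]
350 [226]
420 [227]
435 [230]
450 [231]
465 [232]
480 [230]
```

{"method": "servo_tool", "body": {
  "delta_pos": [
    [0,0,0.5],
    [0,0,1],
    [0,0,1],
    [0,0,1],
    [0,0,1],
    [0,0,1],
    [0,0,1],
    [0,0,1],
    [0,0,1],
    [0,0,1]
  ],
  "spin": [0,0,0,0,0,0,0,0,0,0]
}}

```text
t: 8.4
position: [0.4999, 0.0052, 0.0036]
eef_rot: [[0.985, -0.17, 0.001], [-0.17, -0.985, -0.0], [0.001, 0.0, -1.0]]
contact_force: [0.6, -0.7, 1.6]
gripper_width: 0.334
grasp_force: 10.0
```

{"method": "servo_tool", "body": {
  "delta_pos": [
    [0,0,0],
    [0,0,0],
    [0,0,0],
    [0,0,0],
    [0,0,0],
    [0,0,-10],
    [0,0,-30],
    [0,0,-60],
    [0,0,-95],
    [0,0,-130]
  ],
  "spin": [0,0,0,0,0,0,0,0,0,0],
  "jaw": 0.55
}}

```text
t: 9.4
position: [0.4994, 0.0053, 0.1353]
eef_rot: [[0.985, -0.17, 0.0], [-0.17, -0.985, -0.0], [0.0, 0.0, -1.0]]
contact_force: [0.1, 0.5, -0.2]
gripper_width: 0.453
grasp_force: 0.0
```

```bash
python3 - <<'E'
from h import *
c=snap('wrist','w5');snap('top','top5')
s=sense();print(s['position'],s['contact_force'],s['t'],s['gripper_width'])
E
```

```text
[0.50345236 0.00445173 0.13974629] [-0.52107706 -0.10797176  0.82130591] 9.5 0.4476064278615751
```

View pics/w5.png

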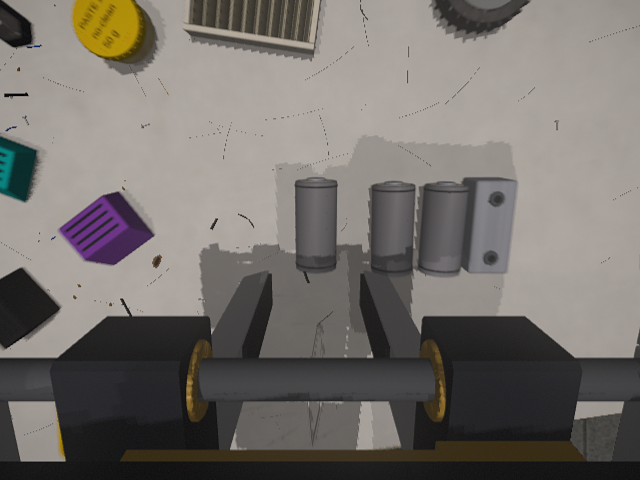

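The wrist view shows c lying parallel and level at (316,225), then b (393,226), a (444,226) and the stop (488,225). The black chock is at (22,305). I'll go above it and turn the tool so the jaws close along its x axis.

{"method": "servo_tool", "body": {
  "delta_pos": [
    [-6,-25,-5],
    [-13,-49,-10],
    [-19,-73,-15],
    [-25,-98,-20],
    [-32,-122,-25],
    [-38,-146,-30],
    [-44,-171,-35],
    [-50,-195,-40],
    [-57,-220,-40],
    [-63,-244,-40]
  ],
  "spin": [-8.5,-17,-25.5,-34,-42.5,-51,-59.5,-68,-76.5,-85],
  "jaw": 0
}}

```text
t: 10.5
position: [0.4785, 0.2574, 0.1733]
eef_rot: [[0.249, 0.968, -0.0], [0.968, -0.249, -0.0], [-0.0, -0.0, -1.0]]
contact_force: [0.9, -0.2, 0.5]
gripper_width: 1.0
grasp_force: 0.0
```

{"method": "servo_tool", "body": {
  "delta_pos": [
    [0,0,0],
    [0,0,0],
    [0,0,0],
    [0,0,0],
    [0,0,0],
    [0,0,0],
    [0,0,0],
    [0,0,0],
    [0,0,0],
    [0,0,0]
  ],
  "spin": [-8.5,-17,-25.5,-34,-43.4,-43.4,-43.4,-43.4,-43.4,-43.4]
}}

```text
t: 11.5
position: [0.4791, 0.2564, 0.1735]
eef_rot: [[-0.478, 0.878, 0.0], [0.878, 0.478, 0.0], [-0.0, 0.0, -1.0]]
contact_force: [-0.1, 0.7, -0.0]
gripper_width: 1.002
grasp_force: 0.0
```

```bash
python3 - <<'E'
from h import *
c=snap('wrist','w6')
s=sense();print(s['position'],np.round(s['eef_rot'],3).tolist(),s['joint_pos'],s['t'])
cv2.imwrite('pics/w6c.png',cv2.resize(c['frame'][120:320,200:440,::-1],(720,600),interpolation=cv2.INTER_CUBIC))
E
```

```text
[0.47909781 0.25636439 0.1734641 ] [[-0.478, 0.878, -0.0], [0.878, 0.478, 0.0], [0.0, -0.0, -1.0]] [ 2.82570020e-01  2.73927496e-02  1.85932069e+00  4.96382311e-05
  1.25489039e+00 -2.15909474e-01] 11.55
```

View pics/w6c.png

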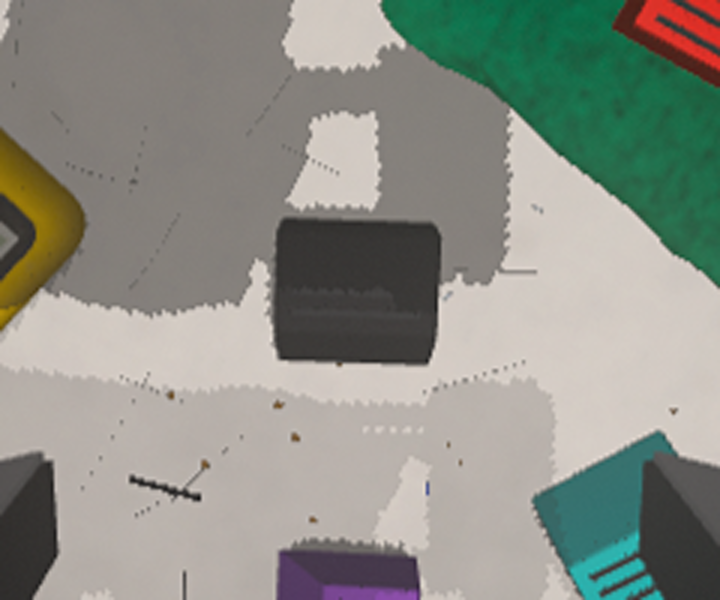

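The crop shows the black wedge at full-image columns 292–346 and rows 193–241, squared up with the tool. I'll check numerically which side the toe is on, by projecting both hypotheses and comparing edges.

```bash
python3 - <<'E'
from h import *
c=load('w6'); s=sense();R=np.array(s['eef_rot']);
m=cv2.inRange(c['frame'],(0,0,0),(75,75,75)); m[:, :280]=0;m[:,360:]=0;m[:185]=0;m[250:]=0
k,_=cv2.findContours(m,cv2.RETR_EXTERNAL,cv2.CHAIN_APPROX_NONE);k=max(k,key=cv2.contourArea);print(cv2.boundingRect(k),cv2.minAreaRect(k))
mm=np.zeros_like(m);cv2.drawContours(mm,[k],-1,255,-1)
for r in range(190,246,3):
    x=np.where(mm[r])[0]; print(r,(x[0],x[-1]) if len(x) else None,c['frame'][r,300:340].mean(0).round().tolist())
ctr=np.mean([onz(c,292,216,.013),onz(c,345,216,.013)],0)
for sg in(1,-1):
    for n,x,z in(('toe',-22,0),('ridge',-7,26),('bt',22,26),('bb',22,0)):
        pp=[proj(c,ctr+R[:,0]*sg*x/1e3+R[:,1]*y/1e3+np.array([0,0,z/1e3])-[0,0,.013]) for y in(-23,23)]
        print(sg,n,np.round(pp,1).tolist())
E
```

```text
(292, 193, 55, 48) ((319.0, 216.5), (47.0, 54.0), 90.0)
190 None [134.0, 129.0, 124.0]
193 (np.int64(294), np.int64(307)) [90.0, 87.0, 84.0]
196 (np.int64(293), np.int64(345)) [53.0, 51.0, 49.0]
199 (np.int64(292), np.int64(346)) [55.0, 53.0, 52.0]
202 (np.int64(292), np.int64(346)) [56.0, 54.0, 52.0]
205 (np.int64(292), np.int64(346)) [56.0, 54.0, 53.0]
208 (np.int64(292), np.int64(346)) [56.0, 54.0, 52.0]
211 (np.int64(292), np.int64(345)) [56.0, 55.0, 53.0]
214 (np.int64(292), np.int64(345)) [57.0, 55.0, 53.0]
217 (np.int64(292), np.int64(345)) [65.0, 64.0, 62.0]
220 (np.int64(292), np.int64(345)) [63.0, 60.0, 59.0]
223 (np.int64(292), np.int64(345)) [66.0, 63.0, 62.0]
226 (np.int64(292), np.int64(345)) [66.0, 63.0, 62.0]
229 (np.int64(292), np.int64(344)) [65.0, 63.0, 62.0]
232 (np.int64(292), np.int64(344)) [61.0, 59.0, 57.0]
235 (np.int64(292), np.int64(344)) [61.0, 58.0, 57.0]
238 (np.int64(293), np.int64(343)) [61.0, 58.0, 57.0]
241 None [168.0, 161.0, 154.0]
244 None [211.0, 202.0, 195.0]
1 toe [[293.2, 237.1], [343.5, 237.1]]
1 ridge [[291.2, 227.0], [345.9, 227.0]]
1 bt [[290.7, 192.6], [346.6, 192.6]]
1 bb [[292.5, 188.9], [344.4, 188.9]]
-1 toe [[292.5, 188.9], [344.4, 188.9]]
-1 ridge [[291.0, 210.6], [346.3, 210.6]]
-1 bt [[291.5, 244.3], [345.6, 244.3]]
-1 bb [[293.2, 237.1], [343.5, 237.1]]
```

```bash
python3 - <<'E'
from h import *
c=load('w6'); s=sense();R=np.array(s['eef_rot'])
t=onz(c,318.2,240.5,0);b=onz(c,318.8,192.6,0);print(t,b,np.linalg.norm(t-b))
ctr=(t+b)/2
print('ctr in tool mm',R.T@(ctr-s['position'])*1000, 'toe',R.T@(t-s['position'])*1000)
d=b-t;print('chock x yaw',np.degrees(np.arctan2(d[1],d[0]))-90,'tool yaw-90',np.degrees(np.arctan2(R[1,0],R[0,0]))-90)
E
```

```text
[0.48970282 0.24190377 0.        ] [0.46912046 0.28069177 0.        ] 0.043910621796120576
ctr in tool mm [  4.17463208   2.63431177 173.46430513] toe [-17.77944346   2.40141185 173.46324098]
chock x yaw 27.95208784461647 tool yaw-90 28.559887590147028
```

{"method": "servo_tool", "body": {
  "delta_pos": [
    [7,2.5,30],
    [7,2.5,65],
    [7,2.5,100],
    [7,2.5,130],
    [7,2.5,152],
    [7,2.5,164],
    [7,2.5,168],
    [7,2.5,168],
    [7,2.5,168],
    [7,2.5,168]
  ],
  "spin": [0,0,0,0,0,0,0,0,0,0]
}}

```text
t: 12.55
position: [0.479, 0.2641, 0.0068]
eef_rot: [[-0.479, 0.878, 0.002], [0.878, 0.479, 0.001], [-0.0, 0.002, -1.0]]
contact_force: [0.2, -0.7, 0.8]
gripper_width: 1.001
grasp_force: 0.0
```

{"method": "servo_tool", "body": {
  "delta_pos": [
    [0,0,0],
    [0,0,0],
    [0,0,0],
    [0,0,0],
    [0,0,0],
    [0,0,0],
    [0,0,0],
    [0,0,0],
    [0,0,0],
    [0,0,0]
  ],
  "spin": [0,0,0,0,0,0,0,0,0,0],
  "jaw": 1,
  "squeeze": 25
}}

```text
t: 13.55
position: [0.4779, 0.2637, 0.0054]
eef_rot: [[-0.479, 0.878, -0.0], [0.878, 0.479, -0.0], [0.0, -0.0, -1.0]]
contact_force: [-0.6, 0.4, -0.7]
gripper_width: 0.488
grasp_force: 24.8
```

```bash
python3 - <<'E'
from h import *
s=sense();R=np.array(s['eef_rot']);print(s['position'],s['contact_force'],s['t'],s['gripper_width']*94)
a=np.radians(-9.75);ux=np.array([np.cos(a),np.sin(a),0]);uy=np.array([-np.sin(a),np.cos(a),0]);O=np.array([.4843,-.1243,0])
# cells from w5
c=load('w5')
for n,l,r in(('c',295,337),('b',371,415),('a',420,467)):
    q=[onz(c,u,225,.018)-O for u in(l,r)];print(n,np.round([np.mean([p@ux for p in q])*1e3,np.mean([p@uy for p in q])*1e3],1))
print('tcp row',(s['position']-O)@ux,(s['position']-O)@uy)
for y in (.185,): 
    g=O+ux*-.0015+uy*y; print(g,R.T@(g-s['position'])*1000)
E
```

```text
[0.47791595 0.2637164  0.00542041] [-0.57504799  0.42087657 -0.71706342] 13.55 45.87140139397108
c [ -0.5 130.9]
b [-0.5 72.3]
a [-0.6 33.8]
tcp row -0.07200222236338123 0.3813307820280481
[0.51415132 0.0582819  0.        ] [-197.71775802  -66.51344757    5.41937448]
```

{"method": "servo_tool", "body": {
  "delta_pos": [
    [0,0,-15],
    [0,0,-45],
    [0,0,-70],
    [-30,-10,-70],
    [-65,-22,-70],
    [-100,-33,-70],
    [-135,-45,-70],
    [-170,-57,-70],
    [-190,-63,-70],
    [-198,-66,-70]
  ],
  "spin": [0,0,0,7,14,21,28,35,38.3,38.3]
}}

```text
t: 14.55
position: [0.5154, 0.0565, 0.0765]
eef_rot: [[0.171, 0.985, 0.001], [0.985, -0.171, -0.0], [-0.0, 0.001, -1.0]]
contact_force: [-0.7, 0.3, -2.0]
gripper_width: 0.485
grasp_force: 24.8
```

{"method": "servo_tool", "body": {
  "delta_pos": [
    [0,0,0],
    [0,0,10],
    [0,0,30],
    [0,0,45],
    [0,0,55],
    [0,0,60],
    [0,0,62],
    [0,0,64],
    [0,0,64],
    [0,0,64]
  ],
  "spin": [0,0,0,0,0,0,0,0,0,0]
}}

```text
t: 15.55
position: [0.5152, 0.0582, 0.012]
eef_rot: [[0.169, 0.986, 0.001], [0.986, -0.169, -0.0], [0.0, 0.001, -1.0]]
contact_force: [-0.5, -0.1, -2.0]
gripper_width: 0.486
grasp_force: 24.8
```

```bash
python3 - <<'E'
from h import *
s=sense();R=np.array(s['eef_rot']);c=snap('wrist','w7');snap('top','top7');print(s['position'],s['contact_force'],s['t'],s['gripper_width']*94,np.degrees(np.arctan2(R[1,0],R[0,0])))
a=np.radians(-9.75);ux=np.array([np.cos(a),np.sin(a),0]);uy=np.array([-np.sin(a),np.cos(a),0]);O=np.array([.4843,-.1243,0])
print('tcp row',(s['position']-O)@ux,(s['position']-O)@uy)
for y in(131,72,34):
    print([np.round(proj(c,O+ux*x/1e3+uy*y/1e3+[0,0,.016])).tolist() for x in(-35,35)])
E
```

```text
[0.51522285 0.05823202 0.01196724] [-0.46144792 -0.05184898 -1.96877223] 15.55 45.694598183063505 80.29662720937914
tcp row -0.0004355007744806324 0.18513231236885308
[[248.0, 396.0], [388.0, 396.0]]
[[252.0, 493.0], [383.0, 493.0]]
[[255.0, 548.0], [380.0, 548.0]]
```

{"method": "servo_tool", "body": {
  "delta_pos": [
    [0,0,2],
    [0,0,4],
    [0,0,5],
    [0,0,6],
    [0,0,6.5],
    [0,0,6.5],
    [-2,0,6.5],
    [-5,0,6.5],
    [-8,0,6.5],
    [-11,0,6.5]
  ],
  "spin": [0,0,0,0,0,0,0,0,0,0]
}}

```text
t: 16.65
position: [0.5136, 0.0472, 0.0054]
eef_rot: [[0.169, 0.986, 0.002], [0.986, -0.169, 0.0], [0.001, 0.002, -1.0]]
contact_force: [0.5, 3.1, 4.0]
gripper_width: 0.49
grasp_force: 24.8
```

{"method": "servo_tool", "body": {
  "delta_pos": [
    [-2,0,0],
    [-4,0,0],
    [-6,0,0],
    [-8,0,0],
    [-10,0,0],
    [-12,0,0],
    [-14,0,0],
    [-16,0,0],
    [-18,0,0],
    [-20,0,0]
  ],
  "spin": [0,0,0,0,0,0,0,0,0,0]
}}

```text
t: 17.65
position: [0.51, 0.0278, 0.0054]
eef_rot: [[0.169, 0.986, 0.001], [0.986, -0.169, 0.0], [0.001, 0.001, -1.0]]
contact_force: [1.3, 4.6, 5.9]
gripper_width: 0.49
grasp_force: 24.8
```

{"method": "servo_tool", "body": {
  "delta_pos": [
    [-2,0,0],
    [-4,0,0],
    [-6,0,0],
    [-8,0,0],
    [-10,0,0],
    [-11,0,0],
    [-12,0,0],
    [-13,0,0],
    [-14,0,0],
    [-15,0,0]
  ],
  "spin": [0,0,0,0,0,0,0,0,0,0]
}}

```text
t: 18.65
position: [0.5075, 0.0131, 0.0054]
eef_rot: [[0.169, 0.986, 0.001], [0.986, -0.169, 0.001], [0.001, 0.001, -1.0]]
contact_force: [2.0, 4.8, 5.6]
gripper_width: 0.486
grasp_force: 24.8
```

```bash
python3 - <<'E'
from h import *
s=sense();R=np.array(s['eef_rot']);c=snap('top','top8');print(s['position'],s['contact_force'],s['t'],s['gripper_width']*94)
a=np.radians(-9.75);ux=np.array([np.cos(a),np.sin(a),0]);uy=np.array([-np.sin(a),np.cos(a),0]);O=np.array([.4843,-.1243,0])
print('tcp row',(s['position']-O)@ux,(s['position']-O)@uy)
E
```

```text
[0.50747931 0.01309274 0.00540275] [1.98703023 4.80721388 5.56489979] 18.65 45.67764285857244
tcp row -0.0004228870495452371 0.13933364758208577
```

{"method": "servo_tool", "body": {
  "delta_pos": [
    [-1,0,0],
    [-2,0,0],
    [-3,0,0],
    [-4,0,0],
    [-4.5,0,0],
    [-5,0,0],
    [-5.5,0,0],
    [-6,0,0],
    [-6.5,0,0],
    [-7,0,0]
  ],
  "spin": [0,0,0,0,0,0,0,0,0,0]
}}

```text
t: 19.7
position: [0.5063, 0.0064, 0.0054]
eef_rot: [[0.169, 0.986, 0.001], [0.986, -0.169, 0.001], [0.001, 0.001, -1.0]]
contact_force: [2.0, 5.5, 6.0]
gripper_width: 0.49
grasp_force: 24.8
```

```bash
python3 - <<'E'
from h import *
s=sense();c=snap('wrist','w9');t=snap('top','top9');print(s['contact_force'])
f=t['frame'][240:310,310:400,::-1]; a=cv2.resize(f,(720,560),interpolation=cv2.INTER_CUBIC);cv2.imwrite('pics/t9c.png',a)
g=cv2.cvtColor(t['frame'],cv2.COLOR_RGB2GRAY); 
for r in(262,266,270,276): print(r,g[r,300:390].tolist())
E
```

```text
[2.04918314 5.53607615 5.95508561]
262 [98, 98, 98, 99, 99, 101, 104, 102, 107, 105, 104, 106, 107, 110, 108, 111, 112, 109, 112, 114, 111, 114, 114, 114, 117, 118, 119, 118, 120, 123, 124, 123, 123, 121, 104, 86, 73, 128, 125, 127, 124, 125, 127, 125, 119, 91, 71, 60, 48, 66, 107, 100, 84, 80, 99, 115, 117, 128, 144, 157, 163, 153, 137, 127, 116, 104, 96, 165, 227, 229, 231, 171, 106, 62, 82, 157, 234, 244, 242, 232, 198, 237, 237, 238, 239, 238, 238, 238, 237, 235]
266 [63, 69, 72, 74, 77, 77, 80, 81, 82, 81, 83, 84, 87, 92, 89, 92, 92, 92, 96, 98, 97, 98, 102, 103, 100, 102, 104, 104, 107, 103, 110, 109, 107, 97, 88, 71, 128, 123, 125, 126, 125, 125, 123, 124, 113, 66, 49, 44, 67, 107, 106, 85, 77, 95, 110, 118, 129, 142, 156, 158, 156, 140, 129, 120, 105, 89, 126, 222, 225, 229, 243, 240, 240, 239, 241, 242, 241, 242, 233, 183, 230, 238, 237, 237, 237, 238, 238, 238, 237, 237]
270 [118, 115, 112, 109, 108, 108, 109, 109, 105, 105, 99, 97, 87, 84, 80, 78, 78, 65, 69, 69, 70, 71, 74, 76, 77, 78, 79, 81, 83, 86, 85, 88, 78, 63, 66, 110, 126, 126, 126, 122, 124, 124, 124, 118, 51, 71, 119, 128, 119, 109, 88, 68, 89, 108, 117, 124, 136, 149, 158, 159, 142, 130, 123, 109, 96, 102, 200, 224, 227, 231, 240, 239, 239, 239, 241, 241, 241, 238, 223, 196, 223, 237, 238, 237, 237, 237, 237, 238, 235, 236]
276 [118, 115, 120, 121, 122, 123, 121, 123, 121, 120, 118, 114, 113, 112, 112, 113, 109, 116, 114, 116, 121, 123, 118, 122, 123, 126, 127, 129, 128, 129, 128, 128, 125, 92, 126, 127, 126, 125, 127, 124, 125, 125, 132, 147, 153, 139, 127, 119, 106, 90, 72, 95, 110, 120, 127, 139, 147, 153, 151, 138, 127, 120, 109, 92, 102, 190, 223, 227, 231, 242, 239, 239, 238, 239, 239, 240, 238, 225, 198, 227, 234, 234, 235, 237, 236, 235, 235, 236, 236, 235]
```

{"method": "servo_tool", "body": {
  "delta_pos": [
    [-0.4,0,0],
    [-0.8,0,0],
    [-1.2,0,0],
    [-1.6,0,0],
    [-2,0,0],
    [-2.4,0,0],
    [-2.8,0,0],
    [-3.2,0,0],
    [-3.6,0,0],
    [-4,0,0]
  ],
  "spin": [0,0,0,0,0,0,0,0,0,0]
}}

```text
t: 20.8
position: [0.5057, 0.0037, 0.0054]
eef_rot: [[0.169, 0.986, 0.001], [0.986, -0.169, 0.003], [0.003, 0.001, -1.0]]
contact_force: [3.4, 11.1, 6.0]
gripper_width: 0.49
grasp_force: 24.8
```

{"method": "servo_tool", "body": {
  "delta_pos": [
    [-0.3,0,0],
    [-0.6,0,0],
    [-0.9,0,0],
    [-1.2,0,0],
    [-1.2,0,0],
    [-1.2,0,0],
    [-1.2,0,0],
    [-1.2,0,0],
    [-1.2,0,0],
    [-1.2,0,0]
  ],
  "spin": [0,0,0,0,0,0,0,0,0,0]
}}

```text
t: 21.8
position: [0.5055, 0.0023, 0.0054]
eef_rot: [[0.169, 0.986, 0.001], [0.986, -0.169, 0.003], [0.003, 0.001, -1.0]]
contact_force: [1.7, 9.8, 5.5]
gripper_width: 0.489
grasp_force: 24.8
```

```bash
python3 - <<'E'
from h import *
s=sense();c=snap('wrist','w10');t=snap('top','top10');print(s['contact_force'],s['position'])
o=np.zeros((600,800,3),np.uint8)
o[:300,:400]=cv2.resize(t['frame'][245:305,320:400,::-1],(400,300),interpolation=cv2.INTER_CUBIC)
o[300:,:400]=cv2.resize(c['frame'][:,:,::-1],(400,300))
o[:300,400:]=cv2.resize(capture('scene')['frame'][190:280,310:430,::-1],(400,300))
cv2.imwrite('pics/m10.png',o)
E
```

```text
[1.74510523 9.77459462 5.51802742] [0.50548501 0.00226779 0.00540624]
```

{"method": "servo_tool", "body": {
  "delta_pos": [
    [-0.3,0,0],
    [-0.6,0,0],
    [-0.9,0,0],
    [-1.2,0,0],
    [-1.5,0,0],
    [-1.8,0,0],
    [-2,0,0],
    [-2,0,0],
    [-2,0,0],
    [-2,0,0]
  ],
  "spin": [0,0,0,0,0,0,0,0,0,0]
}}

```text
t: 22.95
position: [0.5051, 0.0001, 0.0054]
eef_rot: [[0.169, 0.986, 0.001], [0.986, -0.169, 0.002], [0.003, 0.001, -1.0]]
contact_force: [2.3, 9.6, 6.1]
gripper_width: 0.492
grasp_force: 24.8
```

{"method": "servo_tool", "body": {
  "delta_pos": [
    [-0.3,0,0],
    [-0.6,0,0],
    [-0.9,0,0],
    [-1.2,0,0],
    [-1.5,0,0],
    [-1.8,0,0],
    [-2.1,0,0],
    [-2.4,0,0],
    [-2.7,0,0],
    [-3,0,0]
  ],
  "spin": [0,0,0,0,0,0,0,0,0,0]
}}

```text
t: 23.95
position: [0.5046, -0.003, 0.0054]
eef_rot: [[0.169, 0.986, 0.001], [0.986, -0.169, 0.002], [0.002, 0.001, -1.0]]
contact_force: [1.9, 9.2, 7.0]
gripper_width: 0.488
grasp_force: 24.8
```

```bash
python3 - <<'E'
from h import *
for n in('top9','top10'):
    g=cv2.cvtColor(load(n)['frame'],cv2.COLOR_RGB2GRAY)
    for r in(274,280): print(n,r,g[r,335:392].tolist())
t=snap('top','top11');g=cv2.cvtColor(t['frame'],cv2.COLOR_RGB2GRAY)
for r in(274,280): print('now',r,g[r,335:392].tolist())
E
```

```text
top9 274 [126, 125, 124, 125, 125, 126, 127, 126, 131, 158, 144, 128, 103, 110, 95, 77, 89, 103, 117, 127, 134, 147, 155, 154, 141, 134, 124, 113, 100, 82, 145, 227, 225, 230, 242, 240, 239, 239, 238, 240, 240, 241, 233, 183, 222, 236, 235, 237, 236, 237, 236, 237, 236, 238, 237, 236, 234]
top9 280 [129, 128, 130, 127, 127, 127, 127, 119, 133, 131, 125, 119, 107, 94, 74, 92, 107, 117, 129, 135, 143, 147, 149, 139, 132, 121, 111, 95, 78, 139, 225, 224, 222, 173, 108, 82, 97, 147, 230, 239, 240, 233, 179, 221, 237, 234, 236, 234, 234, 233, 235, 235, 236, 237, 237, 235, 235]
top10 274 [54, 72, 126, 125, 125, 126, 124, 126, 124, 126, 126, 123, 125, 118, 105, 87, 81, 103, 113, 122, 132, 143, 150, 155, 145, 133, 124, 114, 100, 80, 146, 227, 224, 228, 225, 225, 239, 238, 239, 240, 240, 240, 233, 183, 221, 237, 236, 236, 237, 236, 235, 236, 236, 236, 236, 237, 235]
top10 280 [102, 126, 128, 127, 124, 124, 125, 127, 123, 125, 124, 122, 111, 101, 89, 89, 104, 117, 127, 132, 142, 147, 149, 141, 133, 123, 113, 98, 76, 140, 227, 224, 221, 171, 95, 85, 94, 146, 230, 241, 241, 233, 179, 221, 235, 236, 235, 235, 234, 234, 235, 235, 236, 236, 237, 235, 236]
now 274 [61, 60, 61, 57, 76, 127, 125, 125, 126, 125, 125, 123, 125, 122, 115, 103, 93, 102, 115, 123, 132, 144, 149, 154, 144, 132, 125, 117, 98, 82, 146, 226, 224, 228, 224, 221, 220, 223, 240, 240, 240, 240, 233, 181, 221, 236, 236, 236, 236, 237, 237, 236, 236, 236, 235, 235, 235]
now 280 [126, 127, 123, 101, 128, 124, 127, 125, 126, 122, 124, 122, 108, 112, 96, 89, 104, 115, 124, 135, 143, 147, 150, 143, 131, 126, 111, 95, 78, 141, 223, 224, 221, 170, 94, 71, 87, 145, 230, 238, 240, 233, 180, 222, 235, 234, 236, 234, 235, 234, 235, 236, 236, 236, 236, 236, 235]
```

The row force levelled off near 9.5 N and cell a has stopped moving. The chock therefore seems to be slipping in the pads against a closed row. I'll release, rise and look.

{"method": "servo_tool", "body": {
  "delta_pos": [
    [0,0,0],
    [0,0,0],
    [0,0,0],
    [0,0,0],
    [0,0,0],
    [0,0,-10],
    [0,0,-30],
    [0,0,-60],
    [0,0,-95],
    [0,0,-130]
  ],
  "spin": [0,0,0,0,0,0,0,0,0,0],
  "jaw": 0.36
}}

```text
t: 25.0
position: [0.5038, -0.004, 0.1368]
eef_rot: [[0.169, 0.986, 0.0], [0.986, -0.169, -0.0], [-0.0, 0.0, -1.0]]
contact_force: [0.5, -0.1, 0.1]
gripper_width: 0.64
grasp_force: 0.0
```

{"method": "servo_tool", "body": {
  "delta_pos": [
    [40,0,-5],
    [80,0,-10],
    [100,0,-15],
    [100,0,-15],
    [100,0,-15],
    [100,0,-15],
    [100,0,-15],
    [100,0,-15],
    [100,0,-15],
    [100,0,-15]
  ],
  "spin": [-8,-16,-24,-32,-32,-32,-32,-32,-32,-32]
}}

```text
t: 26.0
position: [0.5209, 0.0943, 0.1499]
eef_rot: [[-0.379, 0.926, -0.0], [0.926, 0.379, 0.0], [0.0, -0.0, -1.0]]
contact_force: [-0.6, 0.3, -0.1]
gripper_width: 0.639
grasp_force: 0.0
```

```bash
python3 - <<'E'
from h import *
t=snap('top','top12');c=snap('wrist','w12');e=capture('scene')
s=sense();print(s['position'],s['t'])
o=np.zeros((600,800,3),np.uint8)
o[:300,:400]=cv2.resize(t['frame'][245:305,310:390,::-1],(400,300),interpolation=cv2.INTER_CUBIC)
o[300:,:400]=cv2.resize(c['frame'][:,:,::-1],(400,300))
o[:300,400:]=cv2.resize(e['frame'][200:275,320:420,::-1],(400,300),interpolation=cv2.INTER_CUBIC)
cv2.imwrite('pics/m12.png',o)
E
```

```text
[0.52095644 0.09447341 0.14993506] 26.15
```

View pics/m12.png

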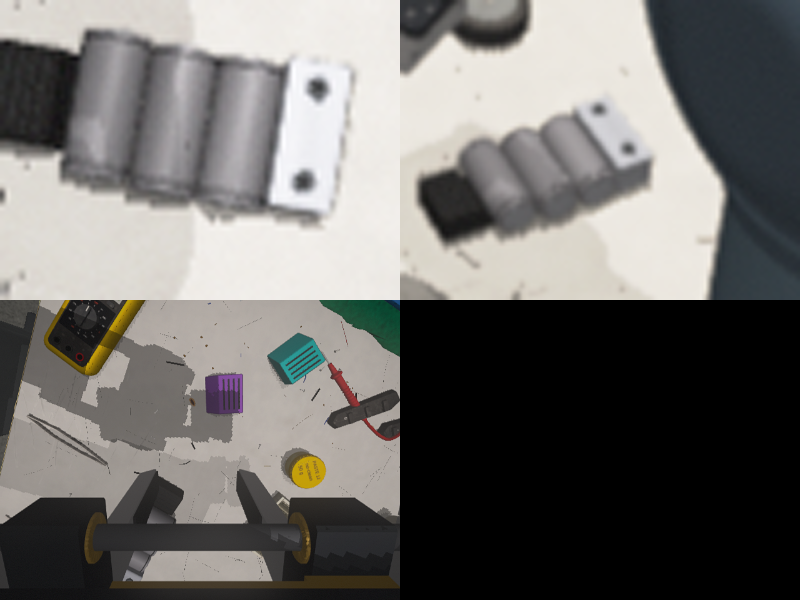

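The top crop shows stop, a, b, c and chock in one closed row: chock at (35,95), c (105,108), b (178,118), a (245,130), stop (312,135). The wrist view shows the bystanders undisturbed. A quick numeric check of the spacing follows.

```bash
python3 - <<'E'
from h import *
from scipy.signal import find_peaks
t=load('top12');g=cv2.GaussianBlur(cv2.cvtColor(t['frame'],cv2.COLOR_RGB2GRAY),(0,0),.6).astype(np.float32)
a=np.radians(-9.75);ux=np.array([np.cos(a),np.sin(a),0]);uy=np.array([-np.sin(a),np.cos(a),0]);O=np.array([.4843,-.1243,0])
def prof(P):
    q=np.array([proj(t,p) for p in P],np.float32); return cv2.remap(g,q[None,:,0],q[None,:,1],cv2.INTER_LINEAR)[0]
ys=np.arange(-5,165,1.)
for x in(-25,-12,0,12,25):
    p=prof([O+ux*x/1e3+uy*y/1e3+[0,0,.02] for y in ys]); k,_=find_peaks(-p,prominence=12); print(x,[(ys[i],int(p[i])) for i in k], 'dark from',ys[np.where(p<75)[0]][[0,-1]] if (p<75).any() else None)
xs=np.arange(-50,51,1.)
for n,y,z in(('stop',0,.03),('a',31,.03),('b',63,.03),('c',95,.03),('chock',125,.026)):
    p=prof([O+ux*x/1e3+uy*y/1e3+[0,0,z] for x in xs]); d=np.diff(p);i=np.argmin(d[:50]) if n!='stop' else np.argmax(d[:50])
    m=(p<90) if n=='chock' else (p<180); w=xs[m]; print(n,w.min() if len(w) else 0,w.max() if len(w) else 0)
E
```

```text
-25 [(np.float64(1.0), 185), (np.float64(19.0), 105), (np.float64(49.0), 93), (np.float64(80.0), 79), (np.float64(110.0), 94), (np.float64(134.0), 82)] dark from None
-12 [(np.float64(0.0), 220), (np.float64(19.0), 109), (np.float64(49.0), 90), (np.float64(80.0), 83), (np.float64(118.0), 23)] dark from [112. 148.]
0 [(np.float64(18.0), 106), (np.float64(48.0), 92), (np.float64(79.0), 83), (np.float64(119.0), 25)] dark from [111. 148.]
12 [(np.float64(18.0), 109), (np.float64(48.0), 88), (np.float64(79.0), 83), (np.float64(119.0), 25)] dark from [111. 148.]
25 [(np.float64(0.0), 87), (np.float64(18.0), 110), (np.float64(48.0), 82), (np.float64(79.0), 82), (np.float64(109.0), 94), (np.float64(144.0), 180)] dark from None
stop -39.0 28.0
a -42.0 31.0
b -43.0 31.0
c -41.0 35.0
chock -25.0 20.0
```

{"method": "servo_tool", "body": {
  "delta_pos": [
    [-8,-6,-20],
    [-16,-13,-40],
    [-24,-19,-50],
    [-32,-26,-50],
    [-40,-32,-50],
    [-48,-39,-50],
    [-56,-45,-50],
    [-64,-52,-50],
    [-70,-58,-50],
    [-75,-64,-50]
  ],
  "spin": [8,16,24,32,40,48.5,57,65.5,74,82.5]
}}

```text
t: 27.15
position: [0.4901, 0.0005, 0.2]
eef_rot: [[0.871, 0.491, 0.0], [0.491, -0.871, -0.0], [0.0, 0.0, -1.0]]
contact_force: [0.0, -0.0, 0.5]
gripper_width: 0.637
grasp_force: 0.0
```

{"method": "servo_tool", "body": {
  "delta_pos": [
    [0,0,0],
    [0,0,0],
    [0,0,0],
    [0,0,0],
    [0,0,0],
    [0,0,0],
    [0,0,0],
    [0,0,0],
    [0,0,0],
    [0,0,0]
  ],
  "spin": [8,16,24,32,39.5,39.5,39.5,39.5,39.5,39.5]
}}

```text
t: 28.15
position: [0.4902, 0.0009, 0.1999]
eef_rot: [[0.986, -0.168, -0.0], [-0.168, -0.986, 0.0], [-0.0, -0.0, -1.0]]
contact_force: [-0.1, -0.3, -0.6]
gripper_width: 0.638
grasp_force: 0.0
```

```bash
python3 - <<'E'
from h import *
t=snap('wrist','w13');s=sense();print(s['position'],s['t'])
g=cv2.GaussianBlur(cv2.cvtColor(t['frame'],cv2.COLOR_RGB2GRAY),(0,0),.6).astype(np.float32)
a=np.radians(-9.75);ux=np.array([np.cos(a),np.sin(a),0]);uy=np.array([-np.sin(a),np.cos(a),0]);O=np.array([.4855,-.1215,0])
xs=np.arange(-45,46,1.)
for n,y,z in(('stop',0,.03),('a',31,.032),('b',63,.032),('c',95,.032),('chock',125,.026)):
    q=np.array([proj(t,O+ux*x/1e3+uy*y/1e3+[0,0,z]) for x in xs],np.float32)
    p=cv2.remap(g,q[None,:,0],q[None,:,1],cv2.INTER_LINEAR)[0]; print(n,q[0].round(),q[-1].round(),[(int(x),int(v)) for x,v in zip(xs,p) if abs(x)>17])
E
```

```text
[0.49020345 0.00088592 0.19995785] 28.2
stop [450. 251.] [458. 150.] [(-45, 155), (-44, 158), (-43, 159), (-42, 158), (-41, 158), (-40, 157), (-39, 155), (-38, 154), (-37, 154), (-36, 145), (-35, 125), (-34, 125), (-33, 133), (-32, 135), (-31, 135), (-30, 135), (-29, 124), (-28, 96), (-27, 76), (-26, 66), (-25, 55), (-24, 49), (-23, 50), (-22, 52), (-21, 58), (-20, 66), (-19, 71), (-18, 80), (18, 68), (19, 57), (20, 51), (21, 51), (22, 53), (23, 62), (24, 72), (25, 74), (26, 88), (27, 112), (28, 124), (29, 126), (30, 126), (31, 126), (32, 121), (33, 110), (34, 87), (35, 94), (36, 131), (37, 141), (38, 141), (39, 141), (40, 140), (41, 140), (42, 140), (43, 140), (44, 139), (45, 139)]
a [416. 252.] [423. 150.] [(-45, 139), (-44, 144), (-43, 153), (-42, 158), (-41, 158), (-40, 159), (-39, 154), (-38, 135), (-37, 114), (-36, 105), (-35, 94), (-34, 70), (-33, 76), (-32, 100), (-31, 102), (-30, 94), (-29, 93), (-28, 93), (-27, 93), (-26, 93), (-25, 93), (-24, 93), (-23, 94), (-22, 94), (-21, 94), (-20, 94), (-19, 95), (-18, 94), (18, 98), (19, 97), (20, 97), (21, 98), (22, 98), (23, 98), (
[... 1470 characters left out ...]
157), (43, 158), (44, 158), (45, 158)]
chock [313. 250.] [313. 150.] [(-45, 100), (-44, 100), (-43, 100), (-42, 103), (-41, 128), (-40, 156), (-39, 160), (-38, 160), (-37, 160), (-36, 160), (-35, 160), (-34, 161), (-33, 161), (-32, 161), (-31, 160), (-30, 159), (-29, 159), (-28, 161), (-27, 160), (-26, 138), (-25, 80), (-24, 46), (-23, 43), (-22, 44), (-21, 44), (-20, 44), (-19, 45), (-18, 45), (18, 49), (19, 49), (20, 46), (21, 48), (22, 83), (23, 125), (24, 139), (25, 140), (26, 140), (27, 140), (28, 140), (29, 140), (30, 140), (31, 141), (32, 141), (33, 141), (34, 141), (35, 141), (36, 141), (37, 141), (38, 141), (39, 140), (40, 141), (41, 149), (42, 158), (43, 159), (44, 159), (45, 159)]
```

The row is closed: the spacing is about one cell diameter all along, and the chock's middle is within 0.1 mm of cell c's. Cell c's ends are level with a and b to about 2 mm, and the robot is clear. Handing in.

```bash
python3 -c "
from workcell import *
print(sign_off())"
```

```text
the job is handed in; nothing more can be done
None
```

I handed the job in at about 28 s: the third cell is in the row, its ends about 2 mm off the other two, all three closed up against the stop, and the rubber chock snug at the last cell's middle.

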